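Reset the clamp screw on a lens board and lock it with its jam nut

ROBOT

A 7-joint arm with a two-finger parallel gripper is mounted at the origin on the work surface. World frame = base frame: x ahead of the robot, y to its left, z up, the work surface at z = 0. Lengths are in m, angles in degrees, forces in N, time in s.
With the tool pointing down it reaches from about 0.425 to 0.875 m from the base axis. Payload 4.7 kg.
Tool frame: the origin (TCP) lies midway between the tips of the shut fingers; the grasp point (between the pads) lies env.grip_point_offset behind it (env.grip_point_offset is the distance from the TCP to the grasp point, in m); z points along the fingers, y is the line along which they close (so a half turn about z gives the same grasp; the last joint's range is limited). The gripper opens to 87 mm and grips with 3 to 60 N. Pads are 19 mm wide; open, the fingers measure 117 mm over their backs; the gripper's body (75 mm by 190 mm) begins 51 mm behind the grasp point.
Start: joints at [73.688, 18.392, -4.016, 83.108, 1.295, 78.541, -3.26], TCP at [0.191, -0.621, 0.223] pointing down, gripper open.
Joint ranges: [-163.93, 163.93], [-17.29, 119.83], [-79.2, 71.16], [3.27, 140.29], [-89.18, 269.18], [5.43, 117.66], [-154.24, 154.24]. Speed limits (degrees/s): [147.25, 147.25, 180, 180, 180, 180, 180].

INTERFACE

Orientations are given as [roll, pitch, yaw] about the fixed x, y, z axes, in that order (R = Rz(yaw) Ry(pitch) Rx(roll)).
In Python, from cell import env gives the robot as it stands.
- The arm moves only by the shell command python3 -m creep 'ROWS' [FORCE]. ROWS is a JSON object of lists of equal length, an entry for each row: "translation": the shift along the tool's x, y, z in units of 0.08 m (1.0 is 0.08 m), a list of three; "turn": the turn, a rotation vector about the tool's x, y, z in units of 180 degrees (1.0 is 180 degrees), a list of three; "grip": the opening, from 0 (shut) to 1 (fully open). In form: {"translation": [[x, y, z], ...], "turn": [[ax, ay, az], ...], "grip": [grip, ...]}. A call has 1 to 5 rows; each row shifts and turns the commanded pose from where the row before left it, along the tool's axes as they then stand; what a row does not reach is not made up. A row lasts 1/8 s, in which the tool goes at most 62.5 mm and 10.7 degrees, less where a joint would pass 70% of its speed; a pose out of reach is approached as far as the arm can. A call with a number of a shift or a turn outside -1 to 1 is refused whole. A call with a gripper value outside its range is refused whole. The fingers move at their own pace and stop on an object; FORCE is the grip in N (left out, the last holds). Time passes only in rows, so rows that do not move let the fingers close. It gives the time, the measured TCP pose, the force, the opening and the grip force at its end, in the units of the state.
- env.get_obs(): the state, without advancing time (a new reading comes with each control period).
- env.read_camera(name): name is "scene" or "top" or "wrist"; returns a dict with "frame" (420x560x3 uint8, red, green, blue), "z_map" (420x560 float32, m along the optical axis (not along the pixel's ray), 0 where there is no reading), "K" (3x3 intrinsics, pixels), "rvec" (rotation vector, rad) and "tvec" (3), from world to camera coordinates, as OpenCV has them. Camera axes: x right, y down, z forward; pixel columns grow to the right and rows downward; lengths in m; the calibration is good to about 2 mm. A picture is of the moment at which its call begins.
- env.sign_off(): hands the job in; it is judged then, once.
The state is a dict: "time_s": time; "qpos": joint angles; "joint_velocities": joint speeds; "effort": joint torques, N m; "tool_pos": TCP position; "tool_rot": TCP orientation; "force": force on the tool from outside, world axes, zero at the start; "wrist_torque": the same for the moment, N m; "grip_width": finger opening in m; "grasp_force": force on a finger pad.
Only numpy, scipy, OpenCV 4.12 (cv2) and the standard library are available. Lean on these libraries where they do the work, as an engineer would, in place of code of your own. Each camera call takes 0.05 s, during which the arm holds its last target. There are 200 camera calls.

TASK

The jam nut of the C-clamp was locked far too hard with its screw still clear of the lens board. Slacken the nut by its lever, turn the screw clockwise by its tommy bar until the foot bears lightly on the board (about a millimetre into the sprung platen after you feel it touch), then tighten the nut again, snug but not as hard as it was. Do not turn the screw while the nut is tight, do not crush the board, leave everything else on the counter where it is, and let go at the end.

Things in the scene. Friction and masses are not known exactly. Their poses are not given: they have to be found in the camera images.
- guide: Wooden film-cutting guide, 150 x 230 x 26 mm on feet, top 36 mm above the counter, fixed, with a cast aluminium C-clamp on its +y end. Origin: on the counter, straight below the vertical screw axis; z up, guide from y -170 to +60 mm.
- clamp_arm (a point): Point on the screw axis at the top face of the clamp's arm, 91 mm above the counter. The arm is 32 mm wide in the guide's x and runs from y -26 to +86 mm; its spine stands at y +66 to +86 mm, no higher than the arm. On the arm a round collar, 30 mm in diameter and 16 mm tall, carries washer, nut and screw head.
- nut: Dark steel hexagonal jam nut around the screw, 40 mm across flats, 18 mm tall, with one lever along its x axis. Origin on the screw axis at its underside, 110 mm above the counter, z up. Clockwise from above tightens; it sinks 3.2 mm per radian. It starts overtight (75 to 105 N on the washer), lever about along the guide's +y; 0.85 rad anticlockwise frees it fully, a stop comes at about 1.8 rad.
- lever_end (a point): Centre of the 18 mm ball at the end of the nut's lever, 87 mm from the axis, 119 mm above the counter. The lever is 12 mm wide and 12 mm tall, free on both sides and below. Pushed square at 70 mm from the axis: slack it takes about 3 N; once the nut meets the washer the push grows steadily, to 8 or 9 N when snug (40 N on the washer after 0.4 rad; 20 to 65 N is right, 130 N is far too much).
- washer: Keyed steel washer, 33 mm diameter and 3 mm thick, under the nut; it cannot turn. The nut presses it on the screw's hidden flange and so locks the screw. Origin at its underside on the axis.
- screw: Adjuster screw: a 20 mm round steel head standing out of the nut, to 164 mm above the counter, with a tommy bar through it along its x axis. Origin on the axis 132 mm above the counter, z up. The head only turns; its foot, a 24 mm steel disc under the clamp's arm, sinks 4 mm per radian clockwise from above. The bar starts within 0.8 rad of the guide's y direction. It stays where it is left.
- bar_mid (a point): Middle of the tommy bar, on the axis, 150 mm above the counter. The bar is 10 mm thick with 14 mm balls centred 46 mm either side. Pushed square at 40 mm from the axis with the nut slack it takes about 3 N. The foot starts 1.2 to 3 mm above the board (0.3 to 0.75 rad; feel for it); on the board the push grows steadily, to 7 or 8 N after 0.4 rad (15 N on the board; 5 to 25 N is right).
- board: Black square lens board, 110 x 110 x 5 mm, with a dark steel flange in its middle, seated between wooden lips on the guide's sprung platen, which yields straight down, 1 mm per 15 N. Origin at the centre of its underside, 46 mm above the counter, 34 mm from the screw axis towards the guide's -y; the foot comes down beside the flange.
- clip_a: Steel film clip, 62 x 16 x 11 mm, lying on the guide; leave it alone.
- clip_b: Steel film clip, 62 x 16 x 11 mm, lying on the counter; leave it alone.
- spool: Blue plastic film spool, 29 mm diameter, 62 mm tall, upright; leave it alone. Origin at its underside.
- hood: Smoked glass viewfinder hood, an open box 62 x 62 x 55 mm; leave it alone. Origin at its underside.
- loupe: Black loupe, 48 mm diameter, 45 mm tall; leave it alone. Origin at its underside.
- cassette: Grey film cassette, 27 mm diameter, 50 mm tall, upright; leave it alone. Origin at its underside.

How it is judged:
By the outcome, as a careful person would: the job done as asked, in the order asked, and still so for the second after the job is handed in, with the robot touching nothing.
It also fails if it takes over 48 s, if anything falls off the work surface, if the arm or the gripper's body presses on something with over 40 N, if the wrist force passes 120 N, or if a joint passes its speed limit or range.

## Working session

There is one attempt and no reset: what is moved stays moved. The work goes in short steps, Python scripts to look and compute and a shell command to move; the robot and the scene stay as the last step left them, time stands still between calls to the robot, and variables do not carry over. Pictures are saved under pics/ and viewed, at most 10 in all, crops included, and the job is handed in when it is done.

```bash
mkdir -p pics; ls
python3 - <<'E'
from cell import env
import cv2,numpy as np
o=env.get_obs();print(o, env.grip_point_offset)
for n in("scene","top"):
    c=env.read_camera(n);cv2.imwrite(f"pics/{n}0.png",c["frame"][:,:,::-1]);np.savez(f"{n}0.npz",**c)
    R=cv2.Rodrigues(np.array(c["rvec"]))[0];print(n,c["K"].tolist(),(-R.T@np.array(c["tvec"]).ravel()),R[2])
E
```

```text
pics
{'time_s': 0.0, 'qpos': array([73.68742876, 18.43879151, -4.01703325, 83.1758447 ,  1.29482241,
       78.5408465 , -3.25957162]), 'joint_velocities': array([ 0.06156636, -0.01552283,  0.10098817,  0.00431752, -0.11015232,
       -0.10533427,  0.01697987]), 'effort': array([ 5.80588294e-04, -4.91288424e+01, -4.03676005e-01, -3.12530673e+01,
       -6.37987931e-02,  4.37390408e-02,  1.95732950e-04]), 'tool_pos': array([ 0.1911497 , -0.62066911,  0.2214565 ]), 'tool_rot': array([-1.79889759e+02,  5.17031402e-03,  1.71241648e+01]), 'force': array([ 0.51461802, -0.21888362, -0.40880763]), 'wrist_torque': array([-0.01028342,  0.01943381, -0.04336524]), 'grasp_force': 0.0, 'grip_width': 0.08680323487884305} 0.0187
scene [[440.5539117963248, 0.0, 277.0204463111435], [0.0, 440.5539117963248, 206.7305963480205], [0.0, 0.0, 1.0]] [1.00526074 0.17307756 0.76464306] [-0.52898555 -0.18994887 -0.82709958]
top [[471.0269541247912, 0.0, 280.55760301340274], [0.0, 471.0269541247912, 215.73023481965623], [0.0, 0.0, 1.0]] [0.45580766 0.00890184 0.96639823] [ 0.15608707  0.02343708 -0.9874652 ]
```

View pics/scene0.png

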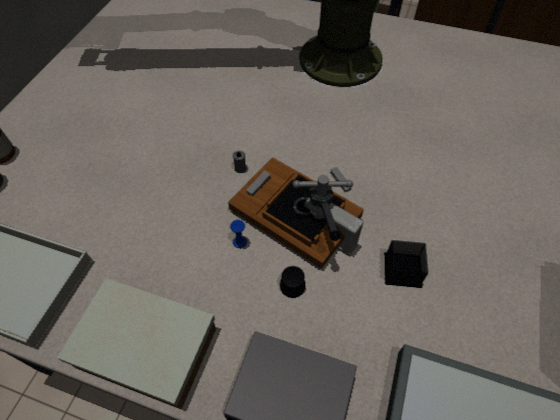

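View pics/top0.png

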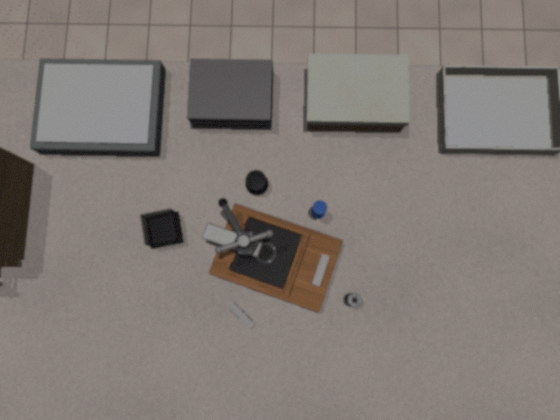

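The scene view shows the guide with its clamp, with the head at about (322,183), the bar across it and the lever pointing down. In the top view the head is at (243,241), the lever ball at (223,203), and the bar ends at (219,249) and (269,234). I'll measure these from depth.

```bash
cat > h.py <<'E'
import numpy as np,cv2
def cam(c):
    R=cv2.Rodrigues(np.array(c["rvec"]))[0];return np.array(c["K"]),R,np.array(c["tvec"]).ravel()
def onz(c,uv,z):
    K,R,t=cam(c);C=-R.T@t;d=R.T@np.linalg.inv(K)@np.array([uv[0],uv[1],1.]);return C+d*(z-C[2])/d[2]
def cloud(c):
    K,R,t=cam(c);Z=c["z_map"].astype(float);v,u=np.indices(Z.shape)
    P=np.stack([(u-K[0,2])/K[0,0]*Z,(v-K[1,2])/K[1,1]*Z,Z],-1);W=(P-t)@R;W[Z==0]=np.nan;return W
E
python3 - <<'E'
from h import *
for n in("top","scene"):
    c=dict(np.load(n+"0.npz"));W=cloud(c)
    box={"top":(180,300,180,290),"scene":(280,380,150,260)}[n]
    x0,x1,y0,y1=box
    w=W[y0:y1,x0:x1].reshape(-1,3)
    for lo,hi,nm in((.158,.17,'headtop'),(.142,.1585,'bar'),(.11,.1295,'nut/lever'),(.085,.096,'arm')):
        p=w[(w[:,2]>lo)&(w[:,2]<hi)]
        print(n,nm,len(p),p.mean(0).round(4),p.min(0).round(3),p.max(0).round(3))
    cv2.imwrite(f"pics/{n}c.png",cv2.resize(c["frame"][y0:y1,x0:x1,::-1],None,fx=6,fy=5.4 if n=='top' else 5.4,interpolation=cv2.INTER_CUBIC))
c=dict(np.load("top0.npz"))
for nm,uv,z in(("head",(243,241),.164),("lever",(223,203),.119),("b1",(219,249),.15),("b2",(269,234),.15),("g TL",(236,206),.036),("gTR",(342,240),.036),("gBR",(322,310),.036),("gBL",(211,276),.036)):print(nm,onz(c,uv,z).round(4))
E
```

```text
top headtop 114 [0.538  0.0919 0.1636] [0.52  0.047 0.158] [0.556 0.136 0.168]
top bar 304 [0.5381 0.091  0.1541] [0.517 0.042 0.143] [0.561 0.14  0.158]
top nut/lever 534 [0.5635 0.1064 0.1238] [0.519 0.069 0.11 ] [0.621 0.145 0.129]
top arm 586 [0.5528 0.1347 0.0907] [0.518 0.063 0.085] [0.578 0.177 0.095]
scene headtop 104 [0.5418 0.0917 0.1629] [0.531 0.082 0.158] [0.55  0.101 0.166]
scene bar 366 [0.5428 0.0918 0.1522] [0.52  0.042 0.142] [0.562 0.141 0.158]
scene nut/lever 619 [0.5713 0.1081 0.1223] [0.524 0.069 0.11 ] [0.624 0.145 0.129]
scene arm 611 [0.5564 0.1346 0.09  ] [0.532 0.064 0.085] [0.58  0.177 0.096]
head [0.5374 0.0912 0.164 ]
lever [0.611  0.1352 0.119 ]
b1 [0.5238 0.1339 0.15  ]
b2 [0.5521 0.0476 0.15  ]
g TL [0.6207 0.1211 0.036 ]
gTR [ 0.557  -0.0919  0.036 ]
gBR [ 0.42  -0.054  0.036]
gBL [0.4798 0.1647 0.036 ]
```

View pics/topc.png

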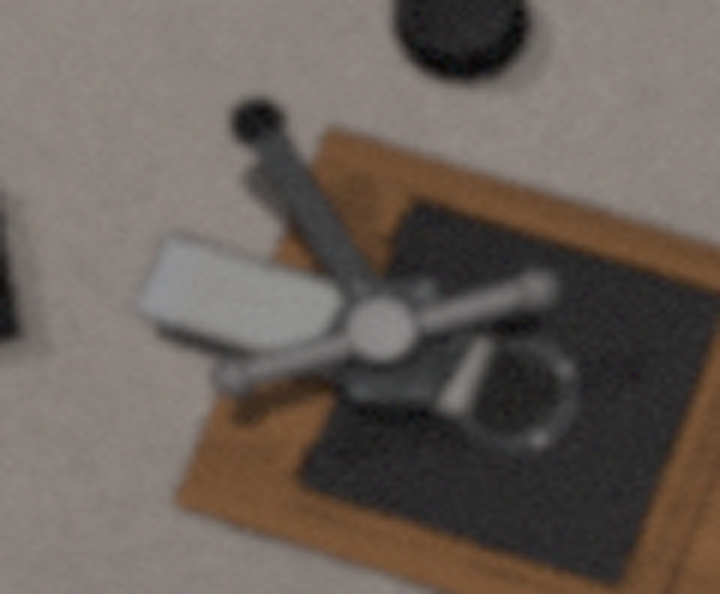

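The top-view crop shows the head at the middle, the light bar running lower-left to right, and the dark lever going up-left to its ball. From this:
- **Screw axis:** about (0.5395, 0.0915).
- **Lever:** 32° in world.
- **Guide +y:** 73°.
- **Bar:** 108°.

I'll move above the lever.

```bash
python3 -m creep '{"translation":[[0.506,-0.496,0],[0.506,-0.496,0],[0.506,-0.496,0],[0.506,-0.496,0],[0.506,-0.496,0]],"turn":[[0,0,0],[0,0,0],[0,0,0],[0,0,0],[0,0,0]],"grip":[0.4,0.4,0.4,0.4,0.4]}' 20
python3 -m creep '{"translation":[[0.506,-0.496,0],[0.506,-0.496,0],[0.506,-0.496,0],[0.506,-0.496,0],[0.506,-0.496,0]],"turn":[[0,0,0],[0,0,0],[0,0,0],[0,0,0],[0,0,0]],"grip":[0.4,0.4,0.4,0.4,0.4]}'
python3 -m creep '{"translation":[[0.506,-0.496,0],[0.506,-0.496,0],[0.506,-0.496,0],[0.506,-0.496,0],[0.3,-0.3,0]],"turn":[[0,0,0],[0,0,0],[0,0,0],[0,0,0],[0,0,0]],"grip":[0.4,0.4,0.4,0.4,0.4]}'
python3 -m creep '{"translation":[[0,0,0],[0,0,0]],"turn":[[0,0,-0.041],[0,0,-0.041]],"grip":[0.4,0.4]}'
cat > m.py <<'E'
import sys
from h import *
from cell import env
from math import *
A=np.array([.5395,.0915])
o=env.get_obs();p=o["tool_pos"];y=radians(o["tool_rot"][2])
d=p[:2]-A;rad=hypot(*d);th=degrees(atan2(d[1],d[0]))
f=o["force"];t=radians(th)
print("t %.2f pos %s rot %s r %.4f th %.1f"%(o["time_s"],p.round(4),o["tool_rot"].round(1),rad,th),"F rad %.1f tan(ccw) %.1f z %.1f Mz %.2f"%(f[0]*cos(t)+f[1]*sin(t),-f[0]*sin(t)+f[1]*cos(t),f[2],o["wrist_torque"][2]),"w %.4f"%o["grip_width"])
if len(sys.argv)>3: # target r, theta, z
    r,T,z=map(float,sys.argv[1:4]);e=np.array([A[0]+r*cos(radians(T))-p[0],A[1]+r*sin(radians(T))-p[1]])
    print("units",((e@[cos(y),sin(y)])/.08).round(3),((e@[sin(y),-cos(y)])/.08).round(3),round((p[2]-z)/.08,3),"turn",round(-(((T-o["tool_rot"][2])+180)%360-180)/180,4))
E
python3 m.py .067 31.7 .108
```

```text
time_s: 0.72
tool_pos: [0.3269, -0.3701, 0.2222]
tool_rot: [-180.0, 0.0, 17.1]
force: [0.5, 0.7, 0.2]
grip_width: 0.045
grasp_force: 0.0
time_s: 1.35
tool_pos: [0.4617, -0.1212, 0.2224]
tool_rot: [180.0, 0.0, 17.1]
force: [-0.0, -0.0, -1.1]
grip_width: 0.0348
grasp_force: 0.0
time_s: 1.98
tool_pos: [0.5855, 0.1098, 0.222]
tool_rot: [-179.9, 0.0, 17.3]
force: [0.2, -0.2, 0.3]
grip_width: 0.0353
grasp_force: 0.0
time_s: 2.22
tool_pos: [0.585, 0.1073, 0.2218]
tool_rot: [-179.9, 0.1, 32.2]
force: [-0.2, -0.2, 0.2]
grip_width: 0.0349
grasp_force: 0.0
t 2.23 pos [0.585  0.1073 0.2218] rot [-1.799e+02  1.000e-01  3.220e+01] r 0.0481 th 19.1 F rad -0.2 tan(ccw) -0.1 z 0.2 Mz 0.02 w 0.0349
units 0.252 -0.129 1.422 turn 0.0028
```

```bash
python3 -m creep '{"translation":[[0.252,-0.129,0],[0,0,0.4],[0,0,0]],"turn":[[0,0,0],[0,0,0],[0,0,0]],"grip":[0.4,0.4,0.4]}'
python3 - <<'E'
from cell import env
from h import *
W={}
c=env.read_camera("wrist");cv2.imwrite("pics/w1.png",c["frame"][:,:,::-1])
w=cloud(c).reshape(-1,3)
for lo,hi,nm in((.1595,.17,'head'),(.1,.128,'lever')):
    p=w[(w[:,2]>lo)&(w[:,2]<hi)];p=p[np.hypot(p[:,0]-.5395,p[:,1]-.0915)<.1]
    if len(p):print(nm,len(p),p.mean(0),p.min(0),p.max(0))
    if nm=='lever':
        for r in (.04,.05,.06,.07,.075):
            q=p[abs(np.hypot(p[:,0]-.5395,p[:,1]-.0915)-r)<.003]
            if len(q):a=np.degrees(np.arctan2(q[:,1]-.0915,q[:,0]-.5395));print(r,a.min(),np.median(a),a.max(),len(q))
E
python3 m.py .067 31.7 .108
```

```text
time_s: 2.6
tool_pos: [0.5951, 0.1252, 0.1878]
tool_rot: [-179.9, 0.3, 31.9]
force: [-0.2, 0.8, -0.3]
grip_width: 0.0348
grasp_force: 0.0
head 66 [0.54617425 0.09554686 0.16147417] [0.54101831 0.08795396 0.15952306] [0.54872651 0.10040798 0.16426046]
lever 1819 [0.58018163 0.11504253 0.12348922] [0.52398743 0.06800558 0.11470236] [0.621861   0.14465241 0.1278376 ]
0.04 22.481904568322225 31.110631653348126 39.59616597870679 107
0.05 23.75616602452546 31.253573541696873 38.00931438882983 113
0.06 25.0946911513649 31.350804650553663 36.806884140497026 116
0.07 26.183692872042073 31.132187054326646 36.015727767647185 122
0.075 26.583135725441316 30.90453758955645 35.71435985400511 121
t 2.65 pos [0.5961 0.1254 0.1895] rot [-179.9    0.2   31.9] r 0.0659 th 30.9 F rad 0.7 tan(ccw) 0.3 z -0.1 Mz -0.00 w 0.0350
units 0.013 -0.011 1.019 turn 0.001
```

View pics/w1.png

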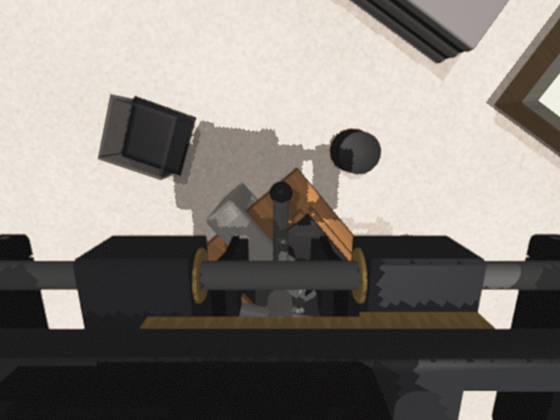

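The wrist view shows the lever centred between the fingers, with its ball at (281,191), and it measures 31.2°. I'll descend astride it and turn it anticlockwise in 10° steps.

```bash
python3 -m creep '{"translation":[[0.01,0,0.5],[0,0,0.5],[0,0,0]],"turn":[[0,0,0],[0,0,0],[0,0,0]],"grip":[0.3,0.3,0.3]}'
python3 m.py .067 31.2 .108
python3 -m creep '{"translation":[[-0.013,-0.145,0],[0,0,0]],"turn":[[0,0,-0.0556],[0,0,0]],"grip":[0.3,0.3]}'
python3 m.py .067 41 .108
```

```text
time_s: 3.02
tool_pos: [0.5959, 0.1251, 0.1087]
tool_rot: [-179.9, 0.3, 31.8]
force: [-0.6, 1.4, 0.4]
grip_width: 0.0267
grasp_force: 0.0
t 3.02 pos [0.5959 0.1251 0.1087] rot [-179.9    0.3   31.8] r 0.0657 th 30.8 F rad 0.2 tan(ccw) 1.5 z 0.4 Mz 0.03 w 0.0267
units 0.016 -0.006 0.009 turn 0.0036
time_s: 3.28
tool_pos: [0.5916, 0.1366, 0.113]
tool_rot: [179.9, -0.2, 41.8]
force: [0.1, 0.6, 0.1]
grip_width: 0.0261
grasp_force: 0.0
t 3.27 pos [0.5916 0.1366 0.113 ] rot [179.9  -0.2  41.8] r 0.0689 th 40.9 F rad 0.5 tan(ccw) 0.4 z 0.1 Mz 0.04 w 0.0261
units -0.024 -0.002 0.062 turn 0.0046
```

```bash
python3 -m creep '{"translation":[[-0.02,-0.145,0.05],[0,0,0]],"turn":[[0,0,-0.0556],[0,0,0]],"grip":[0.3,0.3]}'
python3 m.py .067 51 .108
python3 -c "
from cell import env
from h import *
c=env.read_camera('top');w=cloud(c).reshape(-1,3);p=w[(w[:,2]>.105)&(w[:,2]<.128)];d=p[:,:2]-[.5395,.0915];r=np.hypot(*d.T);q=d[(r>.078)&(r<.097)];print(len(q),q.mean(0) if len(q) else 0,np.degrees(np.arctan2(q[:,1].mean(),q[:,0].mean())))
"; python3 m.py .067 51 .108
```

```text
time_s: 3.52
tool_pos: [0.5824, 0.1438, 0.1083]
tool_rot: [179.9, -0.1, 51.7]
force: [-0.4, 0.0, 0.5]
grip_width: 0.026
grasp_force: 0.0
t 3.52 pos [0.5824 0.1438 0.1083] rot [ 1.799e+02 -1.000e-01  5.170e+01] r 0.0677 th 50.6 F rad -0.2 tan(ccw) 0.3 z 0.5 Mz 0.03 w 0.0260
units -0.008 -0.006 0.004 turn 0.0037
0 0 nan
t 3.58 pos [0.5824 0.1435 0.1079] rot [ 1.799e+02 -1.000e-01  5.160e+01] r 0.0674 th 50.5 F rad 0.3 tan(ccw) 0.1 z 1.0 Mz 0.04 w 0.0260
units -0.005 -0.008 -0.001 turn 0.0034<string>:4: RuntimeWarning: Mean of empty slice.
  ret = ret.dtype.type(ret / rcount)
```

Run:
```python
from cell import env
from h import *
c=env.read_camera("wrist");cv2.imwrite("pics/w2.png",c["frame"][150:350,100:460,::-1])
w=cloud(c).reshape(-1,3)
p=w[(w[:,2]>.1)&(w[:,2]<.131)];d=p[:,:2]-[.5395,.0915];r=np.hypot(*d.T)
for k in (.06,.08,.085,.09,.094):
    q=d[abs(r-k)<.002]
    if len(q):print(k,len(q),np.percentile(np.degrees(np.arctan2(q[:,1],q[:,0])),[0,10,50,90,100]))
```

```text
0.08 702 [35.29807677 36.9558386  46.41463307 64.99100233 66.78368072]
0.085 247 [40.63688636 42.22855907 46.81445981 51.18278299 52.23431825]
0.09 294 [41.19806689 42.59956053 46.8016971  50.56627115 51.86793233]
0.094 157 [42.58583309 44.06079265 46.59042869 49.03509813 50.25483789]
```

View pics/w2.png

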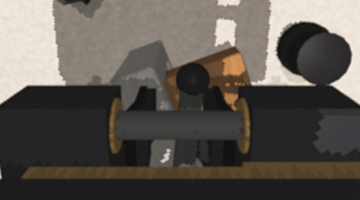

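The image shows the lever ball at (192,78), touching the right-hand finger and following it, and the lever is now at 46.8°. I'll continue to about 88°.

```bash
python3 -m creep '{"translation":[[-0.013,-0.145,0]],"turn":[[0,0,-0.0556]],"grip":[0.3]}'
python3 m.py
python3 -m creep '{"translation":[[-0.013,-0.145,0]],"turn":[[0,0,-0.0556]],"grip":[0.3]}'
python3 m.py .067 71 .108
python3 -m creep '{"translation":[[-0.013,-0.145,0],[-0.013,-0.145,0]],"turn":[[0,0,-0.0556],[0,0,-0.0556]],"grip":[0.3,0.3]}'
python3 m.py .067 93 .108
python3 -m creep '{"translation":[[-0.005,-0.04,0],[0,0,0]],"turn":[[0,0,-0.012],[0,0,0]],"grip":[0.3,0.3]}'
python3 m.py .067 93 .108
python3 - <<'E'
from cell import env
from h import *
c=env.read_camera("wrist")
w=cloud(c).reshape(-1,3)
p=w[(w[:,2]>.1)&(w[:,2]<.131)];d=p[:,:2]-[.5395,.0915];r=np.hypot(*d.T)
for k in (.085,.09,.094):
    q=d[abs(r-k)<.002]
    if len(q):print(k,len(q),np.percentile(np.degrees(np.arctan2(q[:,1],q[:,0])),[0,10,50,90,100]))
E
```

```text
time_s: 3.75
tool_pos: [0.5745, 0.148, 0.1076]
tool_rot: [179.8, -0.1, 61.8]
force: [3.1, -2.1, 1.9]
grip_width: 0.0263
grasp_force: 1.8
t 3.75 pos [0.5745 0.148  0.1076] rot [ 1.798e+02 -1.000e-01  6.180e+01] r 0.0664 th 58.2 F rad -0.1 tan(ccw) -3.7 z 1.9 Mz -0.03 w 0.0263
time_s: 3.88
tool_pos: [0.5635, 0.1534, 0.108]
tool_rot: [179.8, -0.1, 71.9]
force: [3.1, -1.2, 2.4]
grip_width: 0.0262
grasp_force: 1.6
t 3.88 pos [0.5635 0.1534 0.108 ] rot [ 1.798e+02 -1.000e-01  7.190e+01] r 0.0664 th 68.8 F rad 0.1 tan(ccw) -3.3 z 2.4 Mz -0.07 w 0.0262
units 0.009 -0.032 -0.001 turn 0.0052
time_s: 4.12
tool_pos: [0.5405, 0.1577, 0.1082]
tool_rot: [179.7, -0.1, 92.0]
force: [2.4, 0.0, 2.7]
grip_width: 0.026
grasp_force: 1.6
t 4.12 pos [0.5405 0.1577 0.1082] rot [ 1.797e+02 -1.000e-01  9.200e+01] r 0.0662 th 89.1 F rad 0.1 tan(ccw) -2.4 z 2.7 Mz -0.05 w 0.0260
units 0.011 -0.056 0.002 turn -0.0055
time_s: 4.38
tool_pos: [0.5361, 0.157, 0.1072]
tool_rot: [179.9, -0.0, 93.9]
force: [2.8, 1.1, 1.1]
grip_width: 0.0257
grasp_force: 1.4
t 4.38 pos [0.5361 0.157  0.1072] rot [179.9  -0.   93.9] r 0.0656 th 93.0 F rad 0.9 tan(ccw) -2.8 z 1.1 Mz -0.05 w 0.0257
units 0.018 -0.0 -0.01 turn 0.0048
0.085 249 [82.13903415 83.68586201 88.32042578 92.64613733 93.64557744]
0.09 309 [82.58247336 84.1465283  88.42363952 92.16002162 93.32625841]
0.094 191 [83.64995298 85.14727563 87.96220565 90.61376498 91.79019677]
```

The lever is at 88.3°, so it has turned 1.0 rad and the nut is free. Next is the bar.

```bash
python3 -m creep '{"translation":[[0,0.03,0],[0,0,-0.5],[0,0,-0.5],[0,0,0]],"turn":[[0,0,0],[0,0,0],[0,0,0],[0,0,0]],"grip":[0.32,0.32,0.32,0.32]}'
python3 - <<'E'
from cell import env
from h import *
c=env.read_camera("top")
w=cloud(c).reshape(-1,3)
p=w[(w[:,2]>.14)&(w[:,2]<.16)];d=p[:,:2]-[.5395,.0915];r=np.hypot(*d.T)
for k in (.03,.04,.046):
    q=d[abs(r-k)<.003];a=np.degrees(np.arctan2(q[:,1],q[:,0]))
    for s in(a[a>0],a[a<0]):
      if len(s):print(k,len(s),np.percentile(s,[0,50,100]))
E
python3 m.py .042 108 .140
```

```text
time_s: 4.92
tool_pos: [0.5384, 0.1576, 0.1888]
tool_rot: [179.8, 0.0, 94.0]
force: [-0.4, 0.2, -0.1]
grip_width: 0.0279
grasp_force: 0.0
0.03 20 [102.36189002 112.33164009 120.16932103]
0.03 19 [-80.70990435 -74.14151741 -64.08405847]
0.04 21 [103.54124927 111.25836332 117.40523912]
0.04 19 [-78.83490971 -72.33360696 -66.00545651]
0.046 19 [104.23422583 113.75528441 118.28790577]
0.046 27 [-79.51809387 -71.81129761 -63.36328105]
t 4.97 pos [0.5374 0.1568 0.1869] rot [180.   0.  94.] r 0.0654 th 91.8 F rad -0.2 tan(ccw) 0.2 z -0.2 Mz 0.05 w 0.0279
units -0.307 -0.158 0.587 turn -0.0777
```

```bash
python3 -m creep '{"translation":[[-0.3,-0.16,0],[0,0,0],[0,0,0.3],[0,0,0.29],[0,0,0]],"turn":[[0,0,-0.045],[0,0,-0.04],[0,0,0],[0,0,0],[0,0,0]],"grip":[0.32,0.32,0.32,0.32,0.32]}'
python3 m.py .042 109 .140
```

```text
time_s: 5.6
tool_pos: [0.5238, 0.1311, 0.1363]
tool_rot: [-179.6, -0.1, 109.4]
force: [-0.3, -0.2, -0.3]
grip_width: 0.0278
grasp_force: 0.0
t 5.60 pos [0.5238 0.1311 0.1363] rot [-1.796e+02 -1.000e-01  1.094e+02] r 0.0426 th 111.6 F rad -0.1 tan(ccw) 0.3 z -0.3 Mz -0.02 w 0.0278
units -0.007 0.024 -0.046 turn 0.002
```

```bash
python3 -m creep '{"translation":[[-0.005,0.06,-0.05],[-0.002,0.037,0]],"turn":[[0,0,0.0222],[0,0,0.0222]],"grip":[0.32,0.32]}' >/dev/null; python3 m.py
for i in 1 2 3 4 5; do python3 -m creep '{"translation":[[-0.001,0.037,0]],"turn":[[0,0,0.0222]],"grip":[0.32]}' >/dev/null; python3 m.py; done
```

```text
t 5.85 pos [0.5331 0.1337 0.1433] rot [-179.8    0.   101.3] r 0.0427 th 98.6 F rad -0.6 tan(ccw) 1.7 z 0.4 Mz 0.02 w 0.0279
t 5.97 pos [0.5359 0.1339 0.1433] rot [-1.798e+02  1.000e-01  9.720e+01] r 0.0426 th 94.9 F rad -1.7 tan(ccw) 2.0 z 1.1 Mz 0.01 w 0.0279
t 6.10 pos [0.5389 0.1341 0.1433] rot [-1.798e+02  1.000e-01  9.320e+01] r 0.0426 th 90.8 F rad -2.6 tan(ccw) 1.1 z 1.8 Mz 0.02 w 0.0279
t 6.22 pos [0.5417 0.1341 0.1432] rot [-1.798e+02  1.000e-01  8.930e+01] r 0.0427 th 87.0 F rad -1.9 tan(ccw) 1.9 z 0.0 Mz 0.02 w 0.0276
t 6.35 pos [0.5446 0.1341 0.1431] rot [-1.798e+02  1.000e-01  8.530e+01] r 0.0429 th 83.2 F rad -2.0 tan(ccw) 0.1 z -0.3 Mz 0.04 w 0.0278
t 6.47 pos [0.5475 0.1338 0.1431] rot [-1.798e+02  1.000e-01  8.130e+01] r 0.0430 th 79.3 F rad -1.9 tan(ccw) 1.7 z 0.1 Mz 0.02 w 0.0277
```

```bash
cat > bar.py <<'E'
from cell import env
from h import *
for n in("top","scene"):
    c=env.read_camera(n)
    w=cloud(c).reshape(-1,3)
    p=w[(w[:,2]>.145)&(w[:,2]<.16)];d=p[:,:2]-[.5395,.0915];r=np.hypot(*d.T)
    q=d[(r>.02)&(r<.053)];a=np.degrees(np.arctan2(q[:,1],q[:,0]));s=a[(a<0)&(a>-140)]
    print(n,"far end",len(s),np.percentile(s,[5,50,95]).round(1),s.mean().round(1) if len(s) else 0)
E
python3 bar.py
```

```text
top far end 115 [-101.1  -94.1  -85.8] -93.7
scene far end 99 [-96.7 -87.7 -82.8] -88.8
```

```bash
python3 - <<'E'
from h import *
for n in("top","scene"):
    c=dict(np.load(n+"0.npz"))
    w=cloud(c).reshape(-1,3)
    p=w[(w[:,2]>.145)&(w[:,2]<.16)];d=p[:,:2]-[.5395,.0915];r=np.hypot(*d.T)
    q=d[(r>.02)&(r<.053)];a=np.degrees(np.arctan2(q[:,1],q[:,0]));s=a[(a<0)&(a>-140)]
    print(n,"far end",len(s),np.percentile(s,[5,50,95]).round(1),s.mean().round(1) if len(s) else 0)
E
for i in 1 2 3; do python3 -m creep '{"translation":[[-0.002,0.037,0]],"turn":[[0,0,0.0222]],"grip":[0.32]}' >/dev/null; python3 m.py; done
```

```text
top far end 114 [-82.  -73.1 -64.5] -73.0
scene far end 120 [-75.5 -66.7 -60.3] -67.2
t 6.70 pos [0.5505 0.1336 0.1431] rot [-1.799e+02  1.000e-01  7.740e+01] r 0.0435 th 75.4 F rad -1.9 tan(ccw) 2.6 z -0.3 Mz 0.03 w 0.0277
t 6.83 pos [0.5534 0.1328 0.1431] rot [-1.799e+02  1.000e-01  7.340e+01] r 0.0436 th 71.3 F rad -1.3 tan(ccw) 1.9 z 0.4 Mz 0.05 w 0.0279
t 6.95 pos [0.5562 0.1319 0.1431] rot [-1.799e+02  1.000e-01  6.940e+01] r 0.0437 th 67.5 F rad -1.4 tan(ccw) 0.8 z -0.1 Mz 0.01 w 0.0281
```

```bash
for i in 1 2 3 4; do python3 -m creep '{"translation":[[-0.006,0.028,0]],"turn":[[0,0,0.0167]],"grip":[0.32]}' >/dev/null; python3 m.py; done
```

```text
t 7.08 pos [0.5581 0.1309 0.1431] rot [-1.799e+02  1.000e-01  6.640e+01] r 0.0436 th 64.7 F rad 0.1 tan(ccw) 1.5 z -0.5 Mz -0.02 w 0.0278
t 7.20 pos [0.5599 0.1299 0.1431] rot [-179.9    0.    63.4] r 0.0435 th 62.0 F rad -1.6 tan(ccw) 2.6 z -0.4 Mz 0.00 w 0.0281
t 7.33 pos [0.5617 0.1288 0.1432] rot [-179.9    0.    60.4] r 0.0434 th 59.2 F rad -1.0 tan(ccw) 2.3 z -0.9 Mz -0.01 w 0.0282
t 7.45 pos [0.5634 0.1276 0.1432] rot [-179.9    0.    57.4] r 0.0433 th 56.5 F rad 1.0 tan(ccw) 1.9 z 1.1 Mz -0.03 w 0.0279
```

```bash
python3 bar.py; 
for i in 1 2 3; do python3 -m creep '{"translation":[[-0.004,0.028,0]],"turn":[[0,0,0.0167]],"grip":[0.32]}' >/dev/null; python3 m.py; done; python3 bar.py
```

```text
top far end 118 [-123.8 -115.4 -107.3] -115.5
scene far end 23 [-119.7 -113.9 -109.6] -114.1
t 7.67 pos [0.5652 0.1262 0.1432] rot [-179.9    0.    54.5] r 0.0432 th 53.5 F rad -0.6 tan(ccw) 3.8 z -0.6 Mz 0.02 w 0.0276
t 7.80 pos [0.5668 0.1249 0.1432] rot [-179.9   -0.    51.5] r 0.0431 th 50.7 F rad -0.7 tan(ccw) 3.8 z -0.2 Mz -0.00 w 0.0276
t 7.92 pos [0.5683 0.1236 0.1432] rot [-179.9   -0.    48.5] r 0.0431 th 48.1 F rad 0.9 tan(ccw) 4.1 z -0.1 Mz -0.02 w 0.0280
top far end 75 [-129.  -122.1 -115.7] -122.0
scene far end 1 [-123.8 -123.8 -123.8] -123.8
```

```bash
for i in 1 2 3; do python3 -m creep '{"translation":[[-0.003,0.0188,0]],"turn":[[0,0,0.0111]],"grip":[0.32]}' >/dev/null; python3 m.py; done; python3 bar.py;python3 m.py
```

```text
t 8.15 pos [0.5697 0.1223 0.1433] rot [-179.9   -0.    46.5] r 0.0431 th 45.6 F rad 1.8 tan(ccw) 5.0 z -0.2 Mz 0.01 w 0.0279
t 8.28 pos [0.5709 0.1211 0.1434] rot [-1.799e+02 -1.000e-01  4.440e+01] r 0.0431 th 43.3 F rad 2.1 tan(ccw) 4.6 z -2.6 Mz -0.02 w 0.0282
t 8.40 pos [0.5718 0.12   0.1433] rot [-1.799e+02 -1.000e-01  4.240e+01] r 0.0431 th 41.5 F rad 1.4 tan(ccw) 5.4 z -1.8 Mz -0.01 w 0.0279
top far end 11 [-126.6 -123.7 -121. ] -123.7
t 8.50 pos [0.5719 0.1199 0.1433] rot [-1.799e+02 -1.000e-01  4.240e+01] r 0.0431 th 41.2 F rad 2.2 tan(ccw) 5.2 z -2.1 Mz -0.04 w 0.0277Traceback (most recent call last):
  File "bar.py", line 8, in <module>
    print(n,"far end",len(s),np.percentile(s,[5,50,95]).round(1),s.mean().round(1) if len(s) else 0)
                             ~~~~~~~~~~~~~^^^^^^^^^^^^^
    return _quantile_unchecked(
        a, q, axis, out, overwrite_input, method, keepdims, weights)
    return _ureduce(a,
                    func=_quantile_ureduce_func,
    ...<5 lines>...
                    overwrite_input=overwrite_input,
                    method=method)
    r = func(a, **kwargs)
    result = _quantile(arr,
                       quantiles=q,
    ...<2 lines>...
                       out=out,
                       weights=wgt)
    slices_having_nans = np.isnan(arr[-1, ...])
                                  ~~~^^^^^^^^^
IndexError: index -1 is out of bounds for axis 0 with size 0
```

```bash
for i in 1 2; do python3 -m creep '{"translation":[[-0.003,0.0145,0]],"turn":[[0,0,0.0083]],"grip":[0.32]}' >/dev/null; python3 m.py; done
python3 -m creep '{"translation":[[0,-0.05,0],[0,0,-0.3],[0,0,-0.3],[0.7,0,0],[0,0,0]],"turn":[[0,0,0],[0,0,0],[0,0,0],[0,0,0],[0,0,0]],"grip":[0.32,0.32,0.32,0.3,0.3]}'
python3 bar.py;python3 m.py .067 88 .19
python3 - <<'E'
from cell import env
from h import *
c=env.read_camera("top");cv2.imwrite("pics/t3.png",cv2.resize(c["frame"][170:300,180:310,::-1],None,fx=4,fy=4))
w=cloud(c).reshape(-1,3)
p=w[(w[:,2]>.11)&(w[:,2]<.13)];d=p[:,:2]-[.5395,.0915];r=np.hypot(*d.T)
q=d[(r>.06)&(r<.097)];print(len(q),np.percentile(np.degrees(np.arctan2(q[:,1],q[:,0])),[5,50,95]))
E
```

```text
t 8.62 pos [0.5723 0.1192 0.1433] rot [-1.799e+02 -1.000e-01  4.090e+01] r 0.0430 th 40.2 F rad 2.8 tan(ccw) 5.7 z -1.3 Mz -0.02 w 0.0281
t 8.75 pos [0.5729 0.1184 0.1434] rot [-1.799e+02 -1.000e-01  3.950e+01] r 0.0429 th 38.9 F rad 2.7 tan(ccw) 6.2 z -1.0 Mz -0.04 w 0.0279
time_s: 9.38
tool_pos: [0.6159, 0.1561, 0.1902]
tool_rot: [-179.9, -0.1, 39.5]
force: [-0.2, 0.3, -0.4]
grip_width: 0.0264
grasp_force: 0.0
top far end 51 [-133.4 -128.4 -124.2] -128.7
scene far end 36 [-136.5 -131.1 -126.1] -131.1
t 9.47 pos [0.6143 0.1541 0.1908] rot [1.80e+02 1.00e-01 3.94e+01] r 0.0976 th 39.9 F rad -0.4 tan(ccw) 0.1 z -0.3 Mz 0.04 w 0.0261
units -0.666 -0.617 0.01 turn -0.2699Traceback (most recent call last):
  File "<stdin>", line 6, in <module>
    return _quantile_unchecked(
        a, q, axis, out, overwrite_input, method, keepdims, weights)
    return _ureduce(a,
                    func=_quantile_ureduce_func,
    ...<5 lines>...
                    overwrite_input=overwrite_input,
                    method=method)
    r = func(a, **kwargs)
    result = _quantile(arr,
                       quantiles=q,
    ...<2 lines>...
                       out=out,
                       weights=wgt)
    slices_having_nans = np.isnan(arr[-1, ...])
                                  ~~~^^^^^^^^^
IndexError: index -1 is out of bounds for axis 0 with size 0
```

```bash
python3 -m creep '{"translation":[[-0.333,-0.308,0],[-0.333,-0.308,0]],"turn":[[0,0,0],[0,0,0]],"grip":[0.3,0.3]}'>/dev/null
python3 -m creep '{"translation":[[0,0,0],[0,0,0],[0,0,0],[0,0,0],[0,0,0]],"turn":[[0,0,-0.054],[0,0,-0.054],[0,0,-0.054],[0,0,-0.054],[0,0,-0.054]],"grip":[0.3,0.3,0.3,0.3,0.3]}'>/dev/null
python3 bar.py;python3 m.py .067 88.3 .108
python3 - <<'E'
from cell import env
from h import *
c=env.read_camera("wrist");cv2.imwrite("pics/w4.png",c["frame"][:,:,::-1])
w=cloud(c).reshape(-1,3)
p=w[(w[:,2]>.1)&(w[:,2]<.131)];d=p[:,:2]-[.5395,.0915];r=np.hypot(*d.T)
for k in (.06,.07,.085,.09,.094):
    q=d[abs(r-k)<.002]
    if len(q):print(k,len(q),np.percentile(np.degrees(np.arctan2(q[:,1],q[:,0])),[0,10,50,90,100]))
E
```

```text
top far end 114 [-139.1 -131.2 -123.9] -131.3
scene far end 92 [-135.8 -127.3 -120.8] -127.7
t 10.50 pos [0.5414 0.1575 0.1916] rot [1.799e+02 1.000e-01 8.800e+01] r 0.0661 th 88.3 F rad -0.6 tan(ccw) 0.2 z -0.6 Mz -0.08 w 0.0262
units 0.012 0.0 1.045 turn -0.0019
0.06 71 [83.71749786 84.59354018 89.03505899 93.51812091 94.50568703]
0.07 76 [83.72052271 84.76905339 88.88883364 92.67648783 93.48759327]
0.085 106 [82.96879363 84.06115644 88.20271984 92.86679918 94.37097491]
0.09 130 [83.21102394 84.33825313 88.64240091 92.64091166 94.20068924]
0.094 76 [84.34967458 85.82474901 88.61128463 91.42591911 92.42794614]
```

View pics/w4.png

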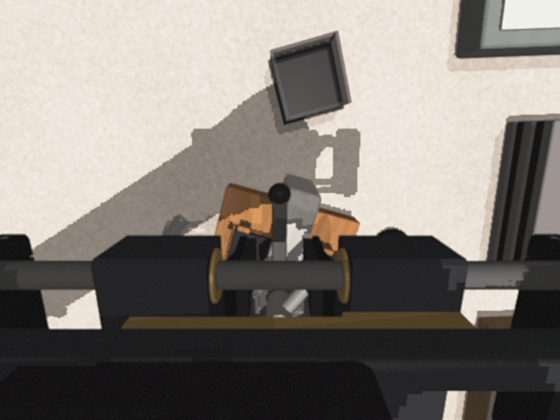

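The wrist view shows the lever centred under the fingers, ball at (279,193), at 88.6°. The bar has turned about 59°. Before I lock it, I'll check how far the platen has sunk by differencing depth from the same camera.

Run:
```python
from cell import env
from h import *
for n in("top","scene"):
    a=dict(np.load(n+"0.npz"));Wa=cloud(a)
    d=[]
    for i in range(4):
        Wb=cloud(env.read_camera(n));d.append(Wb[...,2]-Wa[...,2])
    D=np.nanmedian(d,0)
    u=np.array([np.cos(np.radians(73)),np.sin(np.radians(73))]);v=np.array([u[1],-u[0]])
    g=Wa[...,:2]-[.5395,.0915];gy=g@u;gx=g@v;z=Wa[...,2]
    def rep(nm,m):
        m=m&(abs(D)<.006);x=D[m];print(n,nm,len(x),"mean mm %.2f med %.2f se %.2f"%(x.mean()*1e3,np.median(x)*1e3,x.std()*1e3/len(x)**.5))
    rep("board",(gy>-.085)&(gy<-.0)&(abs(gx)<.05)&(z>.046)&(z<.056))
    rep("guide",(gy>-.165)&(gy<-.1)&(abs(gx)<.07)&(z>.03)&(z<.041))
    rep("counter",(abs(gx)<.2)&(gy>-.35)&(gy<-.2)&(abs(z)<.006))
    rep("arm",(gy>.03)&(gy<.08)&(abs(gx)<.014)&(abs(z-.091)<.005))
```

```text
top board 1832 mean mm -0.90 med -0.92 se 0.04
top guide 2089 mean mm 0.02 med -0.00 se 0.04
top counter 14733 mean mm -0.01 med -0.02 se 0.02
top arm 198 mean mm -0.01 med -0.02 se 0.12
scene board 1243 mean mm -0.92 med -0.94 se 0.04
scene guide 1431 mean mm -0.00 med 0.00 se 0.04
scene counter 9185 mean mm -0.01 med -0.01 se 0.02
scene arm 342 mean mm 0.02 med -0.01 se 0.07<stdin>:8: RuntimeWarning: All-NaN slice encountered
```

The platen has sunk 0.92 mm in both views, about 14 N, which is what I want. Now I'll tighten the nut.

```bash
python3 -m creep '{"translation":[[0.012,0,0.5],[0,0,0.545],[0,0,0]],"turn":[[0,0,0],[0,0,0],[0,0,0]],"grip":[0.3,0.3,0.3]}'>/dev/null
python3 m.py .067 88.3 .108
for i in 1 2 3 4 5; do python3 -m creep '{"translation":[[-0.002,0.0585,0]],"turn":[[0,0,0.0222]],"grip":[0.3]}' >/dev/null; python3 m.py; done
```

```text
t 11.32 pos [0.5391 0.1591 0.1049] rot [-1.796e+02  1.000e-01  8.800e+01] r 0.0676 th 90.3 F rad 0.0 tan(ccw) -0.4 z -1.4 Mz -0.00 w 0.0261
units -0.007 0.03 -0.039 turn -0.0016
t 11.45 pos [0.5466 0.1604 0.1089] rot [180.   -0.   83.9] r 0.0692 th 84.1 F rad -0.2 tan(ccw) -0.8 z 0.0 Mz -0.02 w 0.0259
t 11.57 pos [0.5511 0.1597 0.1094] rot [-180.    -0.    79.9] r 0.0691 th 80.4 F rad 0.3 tan(ccw) 1.7 z -0.9 Mz 0.07 w 0.0264
t 11.70 pos [0.5554 0.1587 0.1093] rot [-180.    -0.    75.9] r 0.0690 th 76.7 F rad -0.1 tan(ccw) 2.5 z -0.7 Mz 0.03 w 0.0256
t 11.82 pos [0.5598 0.1574 0.1093] rot [-180.     0.    71.9] r 0.0689 th 72.9 F rad -0.9 tan(ccw) 2.6 z -0.2 Mz -0.02 w 0.0258
t 11.95 pos [0.5642 0.1558 0.1093] rot [-180.     0.    67.9] r 0.0689 th 69.0 F rad -1.2 tan(ccw) 2.4 z -2.3 Mz -0.01 w 0.0260
```

Slack so far at about 2.5 N, with the lever near 74°. Continuing.

```bash
for i in 1 2 3 4; do python3 -m creep '{"translation":[[-0.003,0.0435,0]],"turn":[[0,0,0.0167]],"grip":[0.3]}' >/dev/null; python3 m.py; done
python3 - <<'E'
from cell import env
from h import *
c=env.read_camera("wrist")
w=cloud(c).reshape(-1,3)
p=w[(w[:,2]>.1)&(w[:,2]<.131)];d=p[:,:2]-[.5395,.0915];r=np.hypot(*d.T)
for k in (.085,.09,.094):
    q=d[abs(r-k)<.002]
    if len(q):print(k,len(q),np.percentile(np.degrees(np.arctan2(q[:,1],q[:,0])),[0,10,50,90,100]))
E
```

```text
t 12.07 pos [0.5674 0.1544 0.1093] rot [-180.    -0.    64.9] r 0.0688 th 66.1 F rad -1.0 tan(ccw) 2.7 z -2.3 Mz 0.05 w 0.0263
t 12.20 pos [0.5703 0.1529 0.1093] rot [-179.9   -0.    61.9] r 0.0687 th 63.4 F rad -1.7 tan(ccw) 3.2 z -2.9 Mz 0.01 w 0.0265
t 12.32 pos [0.5732 0.1513 0.1093] rot [-179.9   -0.    58.9] r 0.0686 th 60.6 F rad -0.2 tan(ccw) 2.3 z -2.8 Mz 0.01 w 0.0260
t 12.45 pos [0.5759 0.1495 0.1092] rot [-179.9   -0.    56. ] r 0.0685 th 57.9 F rad 0.9 tan(ccw) 3.9 z -2.3 Mz 0.07 w 0.0260
0.085 290 [57.65550269 58.76997796 63.89010133 72.48884724 73.26110933]
0.09 292 [57.62618055 59.16920456 63.02697824 67.18948217 68.78280527]
0.094 165 [59.47220213 60.65469518 63.13489672 65.77413269 67.19519767]
```

```bash
for i in 1 2 3 4; do python3 -m creep '{"translation":[[-0.002,0.036,0]],"turn":[[0,0,0.0139]],"grip":[0.3]}' >/dev/null; python3 m.py; done
```

```text
t 12.62 pos [0.5784 0.1478 0.109 ] rot [-1.80e+02 -1.00e-01  5.35e+01] r 0.0685 th 55.4 F rad 0.9 tan(ccw) 3.8 z -0.4 Mz 0.04 w 0.0263
t 12.75 pos [0.5811 0.1459 0.1087] rot [-1.80e+02 -1.00e-01  5.09e+01] r 0.0685 th 52.6 F rad 1.7 tan(ccw) 4.1 z 0.8 Mz 0.05 w 0.0264
t 12.88 pos [0.5835 0.144  0.1086] rot [-1.80e+02 -1.00e-01  4.84e+01] r 0.0685 th 50.0 F rad 1.6 tan(ccw) 3.8 z 1.4 Mz -0.01 w 0.0266
t 13.00 pos [0.5855 0.1422 0.1084] rot [-1.80e+02 -1.00e-01  4.59e+01] r 0.0684 th 47.7 F rad 2.5 tan(ccw) 6.1 z 1.2 Mz 0.02 w 0.0263
```

```bash
python3 -m creep '{"translation":[[-0.002,0.0290,0]],"turn":[[0,0,0.0111]],"grip":[0.3]}' >/dev/null; python3 m.py
python3 - <<'E'
from cell import env
from h import *
c=env.read_camera("wrist")
w=cloud(c).reshape(-1,3)
p=w[(w[:,2]>.1)&(w[:,2]<.131)];d=p[:,:2]-[.5395,.0915];r=np.hypot(*d.T)
for k in (.09,.094):
    q=d[abs(r-k)<.002]
    if len(q):print(k,len(q),np.percentile(np.degrees(np.arctan2(q[:,1],q[:,0])),[0,10,50,90,100]))
E
python3 m.py
```

```text
t 13.12 pos [0.587  0.1407 0.1084] rot [-1.799e+02 -1.000e-01  4.390e+01] r 0.0684 th 46.0 F rad 2.2 tan(ccw) 6.4 z 0.3 Mz 0.01 w 0.0263
0.09 295 [45.96058316 47.23344784 51.02042339 55.34003832 56.69334016]
0.094 162 [47.77257117 48.94526737 51.2218572  53.95109999 55.11520524]
t 13.18 pos [0.5873 0.1405 0.1084] rot [-179.9   -0.2   43.8] r 0.0684 th 45.7 F rad 2.7 tan(ccw) 5.5 z 1.5 Mz -0.00 w 0.0262
```

```bash
python3 -m creep '{"translation":[[-0.002,0.0330,0]],"turn":[[0,0,0.0125]],"grip":[0.3]}' >/dev/null; python3 m.py
python3 -m creep '{"translation":[[0,-0.06,0],[0,0,-0.5],[0,0,-0.6],[0,0,0]],"turn":[[0,0,0],[0,0,0],[0,0,0],[0,0,0]],"grip":[0.3,0.35,0.4,0.4]}'
python3 - <<'E'
from cell import env
from h import *
c=env.read_camera("wrist")
w=cloud(c).reshape(-1,3)
p=w[(w[:,2]>.1)&(w[:,2]<.131)];d=p[:,:2]-[.5395,.0915];r=np.hypot(*d.T)
for k in (.07,.09,.094):
    q=d[abs(r-k)<.002]
    if len(q):print(k,len(q),np.percentile(np.degrees(np.arctan2(q[:,1],q[:,0])),[0,10,50,90,100]))
E
python3 bar.py; python3 m.py
```

```text
t 13.30 pos [0.5884 0.1391 0.1083] rot [-1.799e+02 -1.000e-01  4.170e+01] r 0.0683 th 44.2 F rad 2.6 tan(ccw) 6.5 z -0.1 Mz 0.02 w 0.0260
time_s: 13.8
tool_pos: [0.5885, 0.1399, 0.2003]
tool_rot: [179.6, -0.4, 41.6]
force: [0.3, -0.4, -0.8]
grip_width: 0.0343
grasp_force: 0.0
0.07 71 [44.81936718 45.61326344 49.40570037 53.27092704 54.38564089]
0.09 108 [44.16267759 45.21542064 49.08795588 53.23294939 54.67994508]
0.094 60 [46.04239909 47.04004904 49.44865862 51.95808343 53.16431077]
top far end 114 [-139.1 -131.4 -124. ] -131.3
t 13.95 pos [0.5853 0.139  0.1951] rot [1.799e+02 1.000e-01 4.170e+01] r 0.0660 th 46.1 F rad -0.2 tan(ccw) 1.4 z -0.9 Mz -0.00 w 0.0344Traceback (most recent call last):
  File "bar.py", line 8, in <module>
    print(n,"far end",len(s),np.percentile(s,[5,50,95]).round(1),s.mean().round(1) if len(s) else 0)
                             ~~~~~~~~~~~~~^^^^^^^^^^^^^
    return _quantile_unchecked(
        a, q, axis, out, overwrite_input, method, keepdims, weights)
    return _ureduce(a,
                    func=_quantile_ureduce_func,
    ...<5 lines>...
                    overwrite_input=overwrite_input,
                    method=method)
    r = func(a, **kwargs)
    result = _quantile(arr,
                       quantiles=q,
    ...<2 lines>...
                       out=out,
                       weights=wgt)
    slices_having_nans = np.isnan(arr[-1, ...])
                                  ~~~^^^^^^^^^
IndexError: index -1 is out of bounds for axis 0 with size 0
```

```bash
python3 -m creep '{"translation":[[0,0,-0.5],[0,0,-0.3],[0,0,0],[0,0,0]],"turn":[[0,0,0],[0,0,0],[0,0,0],[0,0,0]],"grip":[0.4,0.4,0.4,0.4]}'
python3 - <<'E'
from cell import env
from h import *
a=dict(np.load("scene0.npz"));Wa=cloud(a);c=env.read_camera("scene");D=cloud(c)[...,2]-Wa[...,2]
u=np.array([np.cos(np.radians(73)),np.sin(np.radians(73))]);v=np.array([u[1],-u[0]])
g=Wa[...,:2]-[.5395,.0915];gy=g@u;gx=g@v;z=Wa[...,2]
m=(gy>-.085)&(gy<0)&(abs(gx)<.05)&(z>.046)&(z<.056)&(abs(D)<.006);print(np.median(D[m])*1e3,m.sum())
cv2.imwrite("pics/s5.png",c["frame"][:,:,::-1])
E
```

```text
time_s: 14.45
tool_pos: [0.5846, 0.1397, 0.2578]
tool_rot: [-179.9, 0.2, 41.7]
force: [-0.5, 0.5, -0.8]
grip_width: 0.035
grasp_force: 0.0
-1.0273607061352732 1239
```

View pics/s5.png

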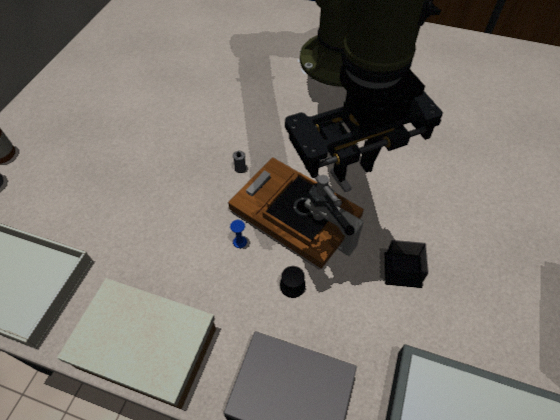

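The gripper is clear above the clamp at about (365,150). The spool (238,234), loupe (292,282), hood (405,263) and cassette (240,161) haven't moved, and the board is down about 1 mm. I'll hand the job in.

```bash
python3 -c "
from cell import env
print(env.sign_off())"
```

```text
the job is handed in; nothing more can be done
None
```

I slackened the nut, turned the screw until the board was about 1 mm down (roughly 14–15 N), re-tightened the nut to an estimated 30–45 N on the washer, let go and handed the job in; no verdict was returned.

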